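# Reset the tripped battery protection and switch the pack back on

## Task

The robot's battery protection has tripped: reach a fingertip down into the red-rimmed well, press the sunken red reset button fully down, keep it down for a good second and let it come back up. Then push the yellow-knobbed main switch lever all the way over, away from the arm, and leave it there with the hand clear. Nothing is to be picked up: do not press the blue button, and leave the spare cell, the screw carton and the pencil where they are.

Things in the scene. Friction and masses are not known exactly. Their poses are not given: they have to be found in the camera images.
- chassis: Fixed aluminium plate 330 x 380 x 6 mm on the bench; origin: centre of its underside; x away from the arm (turned up to 0.3 rad). Green cell pack at its near side: 80 x 150 mm, centre 125 mm to -x, top 78 mm above the bench; motor cans beside it, top 46 mm. Two wells and the switch are fixed on it in any order, about 50 mm to +x of centre, about 120 mm apart along y, turned as the plate.
- red_well: Fixed square grey housing with a red rim, 62 x 62 mm outside, 60 mm high; the open square well in it is 46 x 46 mm (walls 8 mm), its floor 8 mm above the housing's underside. Origin at the centre of the underside, which lies on the plate, 6 mm above the bench; the red button stands in the middle of the well.
- red_button_top (a point): Centre of the top face of the red reset button, a red disc of 26 mm diameter at the bottom of the red-rimmed well. Unpressed it lies 33 mm below the rim (33 mm above the bench).
- red_button (a joint): Travel of the red button in m: 0 is up, 0.007 is fully down (end stop). It moves straight down and springs back; about 1.5 N starts it and 5 N takes it fully down.
- blue_well: Fixed housing like the red one but with a blue rim and a blue button; not to be used. Origin at the centre of its underside, on the plate.
- blue_button_top (a point): Centre of the top face of the blue button, like the red one; not to be pressed.
- blue_button (a joint): Travel of the blue button in m: 0 is up, 0.007 is fully down.
- main_switch_base: Fixed black base of the main switch, 70 (x) x 50 (y) x 25 mm; origin at the centre of its underside, on the plate 6 mm above the bench; its x is the plate's x, away from the arm. The lever turns about a y axis 22 mm above this origin.
- main_switch_tip (a point): Centre of the yellow ball (26 mm diameter) at the end of the 10 mm thick steel lever, 80 mm from its pivot. The ball swings in the base's x-z plane.
- main_switch (a joint): Angle of the lever in rad: 0 leans 0.5 rad from upright towards -x of the base (off, near the arm), 0.5 is upright, 1.0 leans 0.5 rad towards +x (on, end stop). It starts at 0 to 0.15. Stiff by friction (about 1 N at the ball), it stays where it is left.
- spare_cell: Loose green cell standing upright on the plate, 26 mm diameter, 65 mm high, 90 g, about 75 mm to +x of the row of wells and switch, in front of a gap between two of them; easily knocked over. Origin at the centre of its underside.
- screw_carton: Loose open cardboard carton of screws, 40 x 40 x 34 mm, 150 g, standing on the plate in front of the other gap, beside the cell. Origin at the centre of its underside.
- pencil: Loose flat yellow pencil lying on the bench left of the plate, 168 x 14 x 8 mm, long along its x. Origin at the underside, 75 mm from the blunt end.
There are look-alikes about, which are no part of the job. There is more than one size of the screw_carton; the job needs the largest.

How it is judged (in metres and radians):
On the way, in this order (a step that is already met when the one before it is completed fails the run):
1. the red button is held fully down by the fingers for most of a second (value of joint red_button above 0.0055 m and contact force between the fingers and red_button above 0.5 N), for 0.7 s.
2. the red button is let up again, the switch still off (value of joint red_button below 0.002 m and value of joint main_switch below 0.5 rad), for 0.1 s.
3. the main switch lever is pushed all the way over to on (value of joint main_switch above 0.88 rad), for 0.1 s.
At the end, for the whole second after the job is handed in: The main switch lever is on (above 0.88 of 1.0 rad), the red and blue buttons are up (within 2 mm), and the cell, carton and pencil stand or lie within 20 mm of where they were, not tipped over (0.3 rad) (value of joint main_switch above 0.88 rad and value of joint each of red_button, blue_button below 0.002 m and distance of each of spare_cell, screw_carton, pencil from where it was at the start of the episode below 0.02 m and angle between each of spare_cell, screw_carton, pencil's own z axis and vertical below 0.3 rad); the robot touches nothing.
It fails at once if the blue button is pressed (more than 3 mm) (value of joint blue_button above 0.003 m).
It fails at once if the cell, carton or pencil is lifted, moved more than 20 mm or tipped over (not (distance of each of spare_cell, screw_carton, pencil from where it was at the start of the episode below 0.02 m and angle between each of spare_cell, screw_carton, pencil's own z axis and vertical below 0.3 rad)).
It also fails if it takes over 50 s, if anything falls off the work surface, if the arm or the gripper's body presses on something with over 40 N, if the wrist force passes 120 N, or if a joint passes its speed limit or range.

## Robot

A 6-joint arm with a two-finger parallel gripper is mounted at the origin on the work surface. World frame = base frame: x ahead of the robot, y to its left, z up, the work surface at z = 0. Lengths are in m, angles in degrees, forces in N, time in s.
With the tool pointing down it reaches from about 0.3 to 0.75 m from the base axis. Payload 8.5 kg.
Tool frame: the origin (TCP) lies between the finger pads; the fingertips stand 14 mm ahead of it and the grasp point (between the pads) lies 5 mm behind it; x points along the fingers, z is the direction in which the jaws open and shut, and the axes are right-handed (so a half turn about x gives the same grasp; the last joint's range is limited). The gripper opens to 85 mm and grips with 20 to 120 N. Pads are 22 mm wide; open, the fingers measure 114 mm over their backs; the gripper's body (76 mm by 85 mm) begins 54 mm behind the grasp point. The pads swing forward as they close: fully open they stand 13 mm farther back than shut.
Start: joints at [-81.205, 21.807, 74.336, -0, 83.858, -12.336], TCP at [0.198, -0.513, 0.245] pointing down, gripper open.
Joint ranges: [-178.18, 178.18], [-50.72, 133.34], [12.68, 142.11], [-81.47, 261.47], [9.98, 163.14], [-165.26, 165.26]. Speed limits (degrees/s): [136.94, 136.94, 180, 180, 180, 180].

## Interface

Orientations are given as a 3x3 rotation matrix whose columns are the frame's x, y, z axes.
In Python, from rig import env gives the robot as it stands.
- The arm moves only by the shell command python3 -m jog 'ROWS' [FORCE]. ROWS is JSON, a list of rows, each a list of 5 numbers: the opening, from -1 (shut) to 1 (fully open), so that 0 is half open, then the shift along the tool's x, y, z in m, then the turn about the tool's x in rad. In form: [[claw, dx, dy, dz, yaw], ...]. A call has 1 to 20 rows; each row is the pose to reach, as a shift and turn from the pose commanded when the call began, along the tool's axes at that moment; what a row does not reach only later rows make up. A row lasts 1/10 s, in which the tool goes at most 50 mm and 8.59 degrees, less where a joint would pass 70% of its speed; a pose out of reach is approached as far as the arm can. A call with a gripper value outside its range is refused whole. The fingers move at their own pace and stop on an object; FORCE is the grip in N (left out, the last holds). Time passes only in rows, so rows that repeat a pose let the fingers close. It gives the time, the measured TCP pose, the force and the opening at its end, in the units of the state.
- env.observe(): the state, without advancing time (a new reading comes with each control period).
- env.get_image(name): name is "side" or "top" or "wrist"; returns the picture (384x512x3 uint8, red, green, blue); there is no depth.
- env.camera_model(name): a dict with "fx", "fy", "cx", "cy" (pixels), "origin" and "orientation" of the camera in the world. Camera axes: x right, y up, looking along -z (the intrinsics and any distortion apply to the point x, -y, -z); pixel columns grow to the right and rows downward; lengths in m; the calibration is good to about 2 mm. A picture is of the moment at which its call begins: read the wrist's pose just before it. camera_model takes no time and is no camera call; for the wrist camera it gives the pose at the moment of the call.
- env.close_job(): hands the job in, once; it reports no verdict.
The state is a dict: "time_s": time; "q": joint angles; "qvel": joint speeds; "joint_efforts": joint torques, N m; "position": TCP position; "tool_rot": TCP orientation; "ft_force": force on the tool from outside, world axes, zero at the start; "wrist_torque": the same for the moment, N m; "grip_width": finger opening in m.
Only numpy, scipy, OpenCV 4.12 (cv2) and the standard library are available. Lean on these libraries where they do the work, as an engineer would, in place of code of your own. Each camera call takes 0.05 s, during which the arm holds its last target.

## Working session

There is one attempt and no reset: what is moved stays moved. The work goes in short steps, Python scripts to look and compute and a shell command to move; the robot and the scene stay as the last step left them, time stands still between calls to the robot, and variables do not carry over. Pictures are saved under pics/ and viewed, and the job is handed in when it is done.

```bash
ls; mkdir -p pics; python3 - <<'E'
from rig import env
import cv2
for n in ["top","side","wrist"]:
    m=env.camera_model(n); print(n,m)
    cv2.imwrite(f"pics/{n}0.png",env.get_image(n)[:,:,::-1])
o=env.observe(); print(o)
E
```

```text
pics
top {'fx': 470.0347276120945, 'fy': 470.0347276120945, 'cx': 245.7003411812456, 'cy': 194.93245876166932, 'origin': array([0.39265763, 0.08269107, 1.04431652]), 'orientation': array([[-0.03419973,  0.9697926 , -0.2415216 ],
       [-0.99941255, -0.03264862,  0.01042247],
       [ 0.00222229,  0.24173617,  0.97033947]])}
side {'fx': 409.4166666934738, 'fy': 409.4166666934738, 'cx': 254.1018889153725, 'cy': 197.30690937672762, 'origin': array([0.45614034, 0.53557382, 0.69231867]), 'orientation': array([[-0.93301678,  0.28877565, -0.21468188],
       [-0.3596195 , -0.72778496,  0.58395451],
       [ 0.0123896 ,  0.62204315,  0.78288493]])}
wrist {'fx': 311.4569759139979, 'fy': 311.4569759139979, 'cx': 253.24940726744794, 'cy': 186.75226380924036, 'origin': array([ 0.26767309, -0.4860909 ,  0.37363104]), 'orientation': array([[ 3.61020804e-01,  8.92047932e-01,  2.71872149e-01],
       [-9.32557715e-01,  3.45431182e-01,  1.04944784e-01],
       [-2.97340659e-04, -2.91423720e-01,  9.56594024e-01]])}
{'time_s': 0.15, 'q': array([-8.12057392e+01,  2.18317291e+01,  7.43722736e+01,  4.55975642e-04,
        8.38586119e+01, -1.23364394e+01]), 'qvel': array([ 0.07728419, -0.13299993, -0.18629354,  0.04725671,  0.02841129,
       -0.06752552]), 'joint_efforts': array([ 4.24792801e-03, -4.48626602e+01, -2.31345481e+01, -8.08324739e-05,
        3.75145391e-03,  1.71104251e-06]), 'position': array([ 0.19823394, -0.51280747,  0.24487204]), 'tool_rot': array([[-1.59260121e-04,  9.32760835e-01,  3.60495768e-01],
       [ 1.08119448e-03,  3.60495723e-01, -9.32760240e-01],
       [-9.99999403e-01,  2.41214526e-04, -1.06590846e-03]]), 'ft_force': array([ 0.45729305, -0.15211551, -0.64592195]), 'wrist_torque': array([ 0.00770657, -0.04862011, -0.06154503]), 'grip_width': 0.08502446264620658}
```

View pics/top0.png

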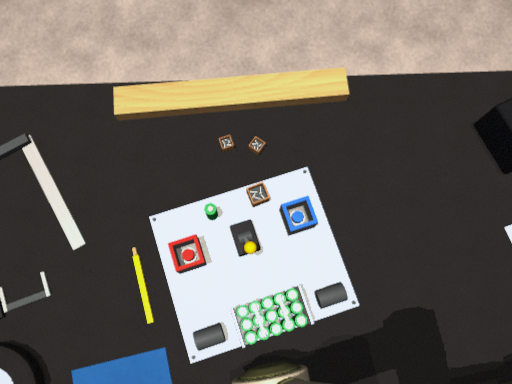

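View pics/side0.png

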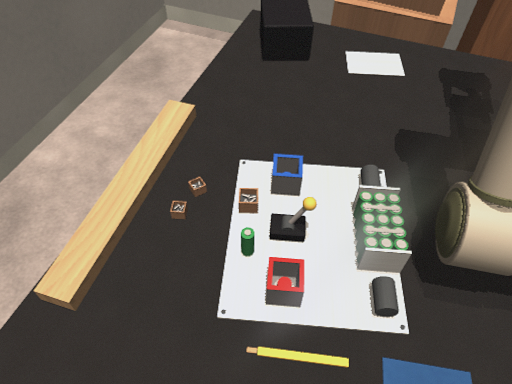

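The top view shows the red well at (187,254), the switch base at (245,238) with its ball at (250,247), and the blue well at (298,215). The cell is at (211,211) and the carton on the plate at (258,194). The two small cartons at (226,142) and (257,144) are off the plate, so they are look-alikes. Next I measure.

```bash
cat > h.py <<'E'
import numpy as np, cv2
from rig import env
def ray(m,u,v):
    d=np.array([(u-m['cx'])/m['fx'],-(v-m['cy'])/m['fy'],-1.0]); R=np.array(m['orientation']); d=R@d
    return np.array(m['origin']),d/np.linalg.norm(d)
def onz(m,u,v,z):
    o,d=ray(m,u,v); return o+d*(z-o[2])/d[2]
def tri(ms,uvs):
    A=np.zeros((3,3));b=np.zeros(3);L=[]
    for m,(u,v) in zip(ms,uvs):
        o,d=ray(m,u,v);P=np.eye(3)-np.outer(d,d);A+=P;b+=P@o;L.append((P,o))
    x=np.linalg.solve(A,b); return x,[np.linalg.norm(P@(x-o)) for P,o in L]
def mask(img,c):
    h=cv2.cvtColor(img,cv2.COLOR_RGB2HSV);H,S,V=[h[:,:,i].astype(int) for i in range(3)]
    if c=='red': m=((H<8)|(H>172))&(S>170)&(V>90)
    if c=='blue': m=(H>105)&(H<125)&(S>170)&(V>90)
    if c=='yel': m=(H>20)&(H<35)&(S>180)&(V>120)
    if c=='green': m=(H>50)&(H<85)&(S>120)&(V>50)
    if c=='white': m=(S<60)&(V>150)
    return m.astype(np.uint8)
def blobs(mk,amin=15):
    n,l,s,c=cv2.connectedComponentsWithStats(mk)
    return [(i,s[i].tolist(),c[i].round(1).tolist()) for i in range(1,n) if s[i][4]>=amin],l
E
python3 - <<'E'
from h import *
for n in ["top","side"]:
    im=cv2.imread(f"pics/{n}0.png")[:,:,::-1].copy(); m=env.camera_model(n)
    for c in ['red','blue','yel','green']:
        b,l=blobs(mask(im,c))
        for i,s,ce in b: print(n,c,s,ce)
    big=cv2.resize(im[140:370,130:370] if n=='top' else im[140:340,200:430],None,fx=3.3 if n=='top' else 3.4,fy=2.6 if n=='top' else 3,interpolation=cv2.INTER_CUBIC)
    big=cv2.resize(im[145:285,150:340] if n=='top' else im[145:310,220:420],None,fx=4,fy=4 if n=='top' else 3.6,interpolation=cv2.INTER_CUBIC)
    cv2.imwrite(f"pics/{n}crop.png",big[:600,:800,::-1])
E
```

```text
top red [169, 235, 36, 36, 350] [186.4, 252.7]
top red [183, 250, 11, 11, 99] [188.0, 254.6]
top blue [282, 197, 35, 34, 326] [299.0, 213.7]
top blue [292, 212, 11, 11, 91] [297.4, 216.6]
top blue [72, 348, 100, 36, 1699] [127.4, 370.0]
top yel [244, 241, 13, 13, 121] [249.6, 247.0]
top yel [132, 254, 22, 70, 486] [142.7, 288.8]
top green [205, 204, 12, 16, 100] [210.8, 211.5]
top green [274, 289, 34, 47, 296] [291.7, 312.8]
top green [270, 294, 10, 12, 38] [274.0, 300.3]
top green [257, 298, 27, 43, 190] [269.0, 317.3]
top green [241, 302, 19, 43, 169] [250.2, 325.4]
top green [237, 306, 4, 11, 16] [238.1, 310.8]
side red [267, 257, 37, 33, 436] [281.4, 273.9]
side blue [273, 154, 30, 23, 222] [287.1, 165.8]
side green [360, 194, 12, 7, 17] [363.9, 198.2]
side green [241, 228, 13, 27, 258] [247.2, 242.2]
```

View pics/topcrop.png

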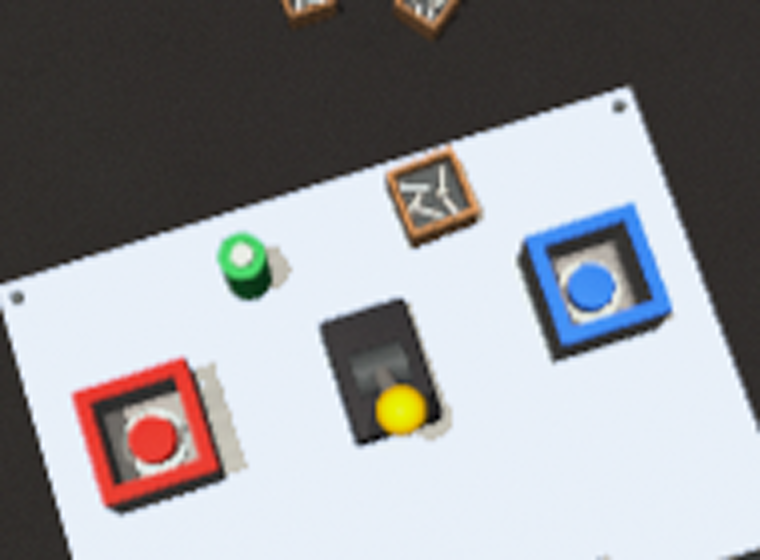

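View pics/sidecrop.png

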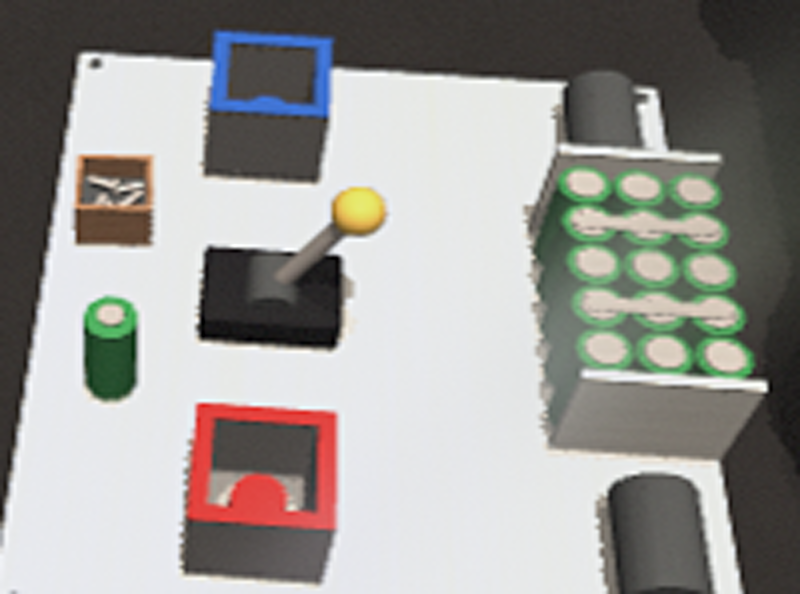

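The crops confirm the layout. The red well with its red disc is at left, crop (152,438). The ball is at crop (401,409), and the largest carton, on the plate, is at crop (433,195). Now I turn these into positions.

```bash
python3 - <<'E'
from h import *
T=env.camera_model('top');S=env.camera_model('side')
im=cv2.imread("pics/top0.png")[:,:,::-1].copy(); ims=cv2.imread("pics/side0.png")[:,:,::-1].copy()
mr=mask(im,'red'); 
for c in ['red','blue']:
    mk=mask(im,c)[150:300,150:340]
    cs,_=cv2.findContours(mk,cv2.RETR_EXTERNAL,cv2.CHAIN_APPROX_NONE); cc=max(cs,key=cv2.contourArea)[:,0,:]+[150,150]
    W=np.array([onz(T,u,v,.066)[:2] for u,v in cc],np.float32)
    r=cv2.minAreaRect(W*1000); box=cv2.boxPoints(r)
    e=[np.degrees(np.arctan2(*(box[i+1]-box[i])[::-1])) for i in range(2)]
    print(c,'rim ctr mm',r[0],'size',r[1],'edge angles',e)
br=onz(T,188,254.6,.033);bb=onz(T,297.4,216.6,.033);print('buttons',br,bb)
d=br-bb;print('row dir y axis yaw',np.degrees(np.arctan2(-d[0],d[1])),np.linalg.norm(d))
# side rim centre of red
mk=mask(ims,'red');cs,_=cv2.findContours(mk,cv2.RETR_EXTERNAL,cv2.CHAIN_APPROX_NONE);cc=max(cs,key=cv2.contourArea)[:,0,:]
W=np.array([onz(S,u,v,.066)[:2] for u,v in cc],np.float32);r=cv2.minAreaRect(W*1000);print('side red rim',r)
# ball side
h=cv2.cvtColor(ims,cv2.COLOR_RGB2HSV);mk=((h[:,:,0]>15)&(h[:,:,0]<35)&(h[:,:,1]>120)&(h[:,:,2]>100)).astype(np.uint8)
for b in blobs(mk,40)[0]: print(b)
b=[x for x in blobs(mk,40)[0] if 295<x[2][0]<325 and 190<x[2][1]<215]
if b: print('ball',tri([T,S],[(249.6,247),b[0][2]]))
print('cell top',onz(T,150+243/4,145+255/4,.071),'carton top',onz(T,150+432/4,145+192/4,.040))
print('side cell top',onz(S,220+110/4,145+314/3.6,.071))
E
```

```text
red rim ctr mm (516.940673828125, 199.97802734375) size (60.6374626159668, 60.48763656616211) edge angles [np.float32(-74.005844), np.float32(15.994149)]
blue rim ctr mm (592.0284423828125, -39.76774215698242) size (60.46385955810547, 60.903602600097656) edge angles [np.float32(-73.451675), np.float32(16.548326)]
buttons [0.51649597 0.20026322 0.033     ] [ 0.59163004 -0.03979584  0.033     ]
row dir y axis yaw 17.379160654501298 0.25154220027915103
side red rim ((518.767822265625, 203.90115356445312), (59.52716827392578, 61.04061508178711), 16.028182983398438)
(1, [303, 197, 13, 13, 137], [309.1, 203.1])
(2, [257, 346, 92, 22, 908], [302.9, 356.3])
ball (array([0.51986928, 0.06836322, 0.09880953]), [np.float64(0.0003223410570325597), np.float64(0.0003223410570326197)])
cell top [0.60726648 0.14725675 0.071     ] carton top [0.64611153 0.04465557 0.04      ]
side cell top [0.60854721 0.15207484 0.071     ]
```

Two views and the geometry agree. The well size measures 61 mm, the spacing 125 mm and the plate yaw about 16.5°. The ball is at z=0.099 against 98 mm expected. The red button is at about (0.517, 0.201). I move above the red well with the fingers shut.

```bash
python3 -m jog '[[-1,0,0.03,-0.03,0],[-1,0,0.06,-0.06,0],[-1,0,0.09,-0.09,0],[-1,0,0.12,-0.12,0],[-1,0,0.155,-0.155,0],[-1,0,0.19,-0.19,0.04],[-1,0,0.225,-0.225,0.08],[-1,0,0.26,-0.26,0.08],[-1,0,0.295,-0.295,0.08],[-1,0,0.33,-0.33,0.08],[-1,0,0.365,-0.365,0.08],[-1,0,0.4,-0.4,0.08],[-1,0,0.43,-0.43,0.08],[-1,0,0.46,-0.46,0.08],[-1,0,0.49,-0.49,0.08],[-1,0,0.52,-0.52,0.08],[-1,0,0.54,-0.54,0.08],[-1,0,0.555,-0.551,0.08],[-1,0,0.555,-0.551,0.08],[-1,0,0.555,-0.551,0.08]]'
python3 - <<'E'
from h import *
m=env.camera_model('wrist');im=env.get_image('wrist');o=env.observe()
print(o['position'],o['tool_rot'],o['grip_width'])
cv2.imwrite('pics/w1.png',im[:,:,::-1])
for i,s,c in blobs(mask(im,'red'))[0]: print(s,c,onz(m,*c,.033),onz(m,*c,.066))
E
```

```text
time_s: 2.15
position: [0.517, 0.2008, 0.2449]
tool_rot: [[-0.001, 0.958, 0.285], [-0.0, 0.285, -0.958], [-1.0, -0.001, 0.0]]
ft_force: [0.5, -0.3, 0.3]
grip_width: -0.0
[0.51693361 0.20041756 0.24512923] [[-7.56901116e-04  9.58684511e-01  2.84470447e-01]
 [-3.14825434e-04  2.84470286e-01 -9.58684806e-01]
 [-9.99999664e-01 -8.15188131e-04  8.65023900e-05]] 0.00021183286490901424
[221, 135, 46, 60, 965] [236.9, 164.0] [0.50894268 0.21711936 0.033     ] [0.51664466 0.21760421 0.066     ]
[241, 148, 22, 22, 236] [249.1, 160.5] [0.51667002 0.20516434 0.033     ] [0.52362347 0.20680724 0.066     ]
```

View pics/w1.png

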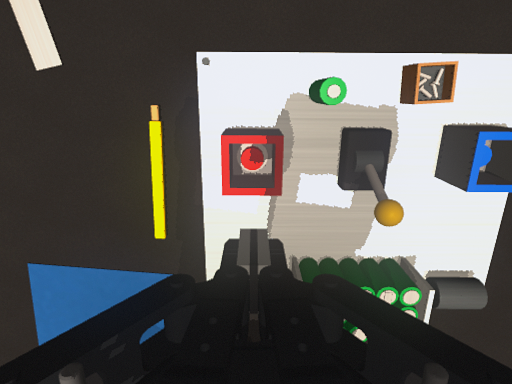

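The wrist view shows the red well with the rim around (252,162) and the button at (253,158). The shut fingertips point down at about (254,232), and the axes align with the plate. I remeasure the shadowed rim and button with a looser mask.

```bash
python3 - <<'E'
from h import *
m=env.camera_model('wrist')
im=cv2.imread('pics/w1.png')[:,:,::-1].copy()
h=cv2.cvtColor(im,cv2.COLOR_RGB2HSV);mk=(((h[:,:,0]<8)|(h[:,:,0]>172))&(h[:,:,1]>150)&(h[:,:,2]>45)).astype(np.uint8)
for i,s,c in blobs(mk)[0]: print(s,c,onz(m,*c,.033),onz(m,*c,.066))
cs,_=cv2.findContours(mk,cv2.RETR_EXTERNAL,cv2.CHAIN_APPROX_NONE);cc=max(cs,key=cv2.contourArea)[:,0,:]
W=np.array([onz(m,u,v,.066)[:2] for u,v in cc],np.float32);print(cv2.minAreaRect(W*1000))
E
```

```text
[221, 135, 62, 60, 1545] [250.3, 163.4] [0.51383056 0.20255974 0.033     ] [0.52104573 0.20440991 0.066     ]
[241, 148, 22, 22, 392] [251.5, 158.5] [0.51956278 0.20285397 0.033     ] [0.52622308 0.20467566 0.066     ]
((519.4561767578125, 202.72792053222656), (61.13459777832031, 61.401466369628906), 16.54020118713379)
```

All three views agree within about 3 mm; their mean is (0.5185, 0.202). The clearance in the well is over 8 mm, so I correct by 2 mm and go down to about 12 mm above the button.

```bash
python3 -m jog '[[-1,0.03,0.002,-0.001,0],[-1,0.07,0.002,-0.001,0],[-1,0.11,0.002,-0.001,0],[-1,0.14,0.002,-0.001,0],[-1,0.16,0.002,-0.001,0],[-1,0.175,0.002,-0.001,0],[-1,0.186,0.002,-0.001,0],[-1,0.186,0.002,-0.001,0]]'
python3 - <<'E'
from h import *
cv2.imwrite('pics/w2.png',env.get_image('wrist')[:,:,::-1])
E
```

```text
time_s: 3.0
position: [0.5183, 0.2018, 0.0585]
tool_rot: [[-0.002, 0.959, 0.284], [-0.0, 0.284, -0.959], [-1.0, -0.002, -0.0]]
ft_force: [0.7, -0.0, -0.2]
grip_width: 0.0002
```

View pics/w2.png

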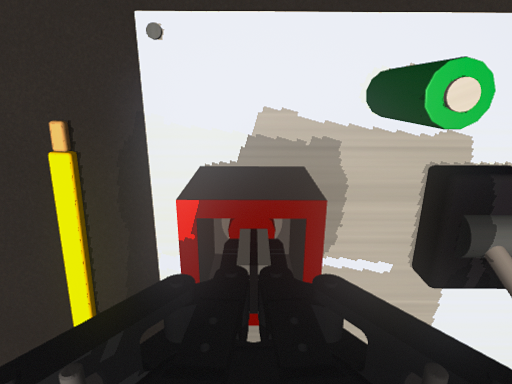

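The fingers are centred in the well, spanning columns 222–290 inside an opening of 197–305, with the button visible ahead at (252,224). There is no contact force. Now I press stepwise.

```bash
python3 -m jog '[[-1,0.006,0,0,0],[-1,0.011,0,0,0],[-1,0.014,0,0,0],[-1,0.016,0,0,0],[-1,0.016,0,0,0]]'
```

```text
time_s: 3.55
position: [0.5191, 0.2025, 0.0434]
tool_rot: [[0.0, 0.959, 0.285], [-0.0, 0.285, -0.959], [-1.0, 0.0, 0.0]]
ft_force: [-0.6, -1.3, 2.8]
grip_width: -0.0003
```

The force is 2.8 N with the tip at 0.0294, which fits about half travel. I press 5 mm further.

```bash
python3 -m jog '[[-1,0.002,0,0,0],[-1,0.004,0,0,0],[-1,0.005,0,0,0],[-1,0.005,0,0,0]]'
```

```text
time_s: 3.95
position: [0.5191, 0.2026, 0.0398]
tool_rot: [[0.001, 0.959, 0.285], [-0.0, 0.285, -0.959], [-1.0, 0.001, 0.0]]
ft_force: [-4.8, -1.7, 17.4]
grip_width: -0.0
```

The tip is at 0.0258 and the force has jumped to 17 N, so the button is on the end stop. I hold 1.3 s.

```bash
python3 -m jog '[[-1,0,0,0,0],[-1,0,0,0,0],[-1,0,0,0,0],[-1,0,0,0,0],[-1,0,0,0,0],[-1,0,0,0,0],[-1,0,0,0,0],[-1,0,0,0,0],[-1,0,0,0,0],[-1,0,0,0,0],[-1,0,0,0,0],[-1,0,0,0,0],[-1,0,0,0,0]]'
```

```text
time_s: 5.25
position: [0.5191, 0.2026, 0.0398]
tool_rot: [[0.001, 0.959, 0.285], [-0.0, 0.285, -0.959], [-1.0, 0.001, 0.0]]
ft_force: [-5.2, -2.3, 18.4]
grip_width: 0.0
```

```bash
python3 -m jog '[[-1,-0.01,0,0,0],[-1,-0.03,0,0,0],[-1,-0.06,0,0,0],[-1,-0.09,0,0,0],[-1,-0.12,0,0,0],[-1,-0.15,0,0,0],[-1,-0.165,0,0,0],[-1,-0.165,0,0,0],[-1,-0.165,0,0,0]]'
python3 - <<'E'
from h import *
cv2.imwrite('pics/w3.png',env.get_image('wrist')[:,:,::-1])
im=env.get_image('side')
cv2.imwrite('pics/s3.png',im[:,:,::-1])
# switch base midpoint between wells, from averaged views
o=env.observe();R=o['tool_rot'];p=o['position']
ex=np.array([.9588,.284,0]);
base=np.array([.554,.080]); ball=np.array([.520,.068])
print('ball - base along x',(ball-base)@ex[:2])
# top-view bias corrected by ~(+.0015,+.002)
bc=ball+[.001,.001]
start=np.append(bc-ex[:2]*.045,.096)
print('start',start,'shift tool',R.T@(start-p),p)
E
```

```text
time_s: 6.15
position: [0.5186, 0.2025, 0.2024]
tool_rot: [[-0.001, 0.959, 0.285], [-0.0, 0.285, -0.959], [-1.0, -0.001, -0.0]]
ft_force: [-1.1, -0.1, -0.3]
grip_width: -0.0001
ball - base along x -0.03600720000000003
start [0.477854 0.05622  0.096   ] shift tool [ 0.10602692 -0.0802911   0.12869849] [0.51843975 0.20249301 0.20187102]
```

View pics/w3.png

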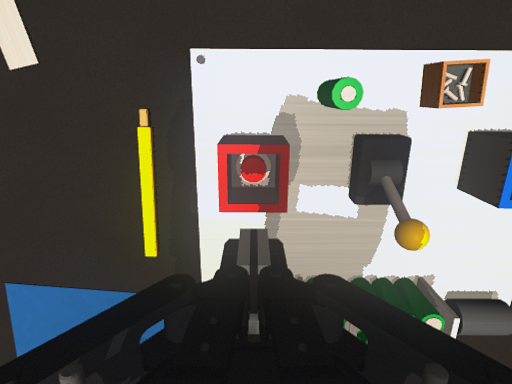

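View pics/s3.png

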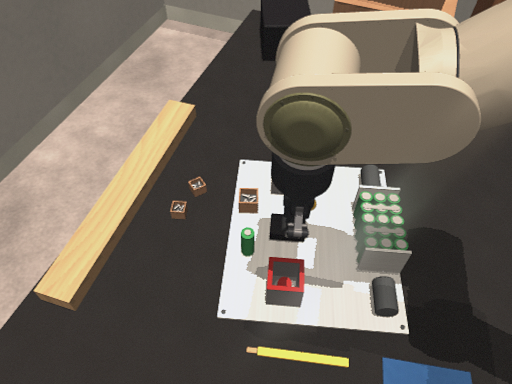

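The wrist view shows the red button up again at (253,168). The cell is at (347,93) and the carton at (462,84), both undisturbed. The ball is at (412,235). Next I move to the near side of the ball, over it first and then down.

```bash
python3 - <<'E'
from h import *
print('ball wrist',onz(env.camera_model('wrist'),411.5,235,.099))
E
python3 -m jog '[[-1,0,-0.02,0.02,0],[-1,0,-0.04,0.045,0],[-1,0,-0.06,0.075,0],[-1,0,-0.08,0.105,0],[-1,0,-0.08,0.129,0],[-1,0.03,-0.08,0.129,0],[-1,0.06,-0.08,0.129,0],[-1,0.09,-0.08,0.129,0],[-1,0.106,-0.08,0.129,0],[-1,0.106,-0.08,0.129,0],[-1,0.106,-0.08,0.129,0]]'
python3 - <<'E'
from h import *
cv2.imwrite('pics/w4.png',env.get_image('wrist')[:,:,::-1])
E
```

```text
ball wrist [0.519225   0.06763035 0.099     ]
time_s: 7.35
position: [0.479, 0.0561, 0.0972]
tool_rot: [[-0.001, 0.959, 0.285], [0.0, 0.285, -0.959], [-1.0, -0.001, -0.0]]
ft_force: [0.0, 0.3, 0.9]
grip_width: 0.0002
```

View pics/w4.png

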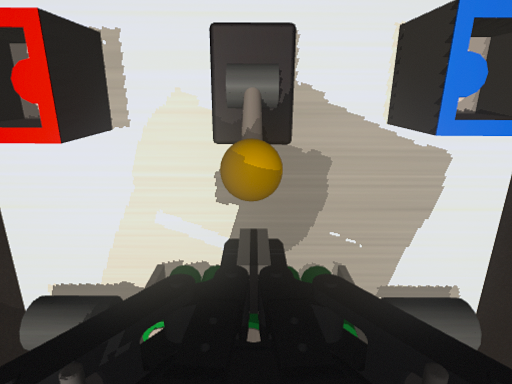

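The ball is centred ahead at (252,170), with the shut fingers in line at column 254. About 0.094 m reaches the end stop. I push to 0.08 first.

```bash
python3 -m jog '[[-1,0,0.01,0,0],[-1,0,0.02,0,0],[-1,0,0.028,0,0],[-1,0,0.036,0,0],[-1,0,0.044,0,0],[-1,0,0.052,0,0],[-1,0,0.06,0,0],[-1,0,0.068,0,0],[-1,0,0.075,0,0],[-1,0,0.08,0,0],[-1,0,0.08,0,0]]'
python3 - <<'E'
from h import *
cv2.imwrite('pics/w5.png',env.get_image('wrist')[:,:,::-1])
E
```

```text
time_s: 8.5
position: [0.5563, 0.079, 0.0972]
tool_rot: [[0.0, 0.959, 0.285], [0.0, 0.285, -0.959], [-1.0, 0.0, 0.0]]
ft_force: [-0.2, 0.9, -1.1]
grip_width: -0.0002
```

View pics/w5.png

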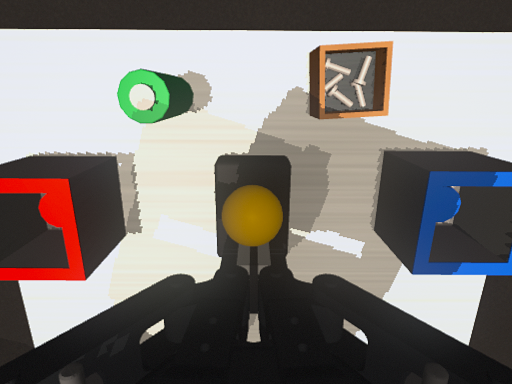

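The ball at (252,216) is moving with the fingertip and is past upright. The cell and carton are clear. I push slowly on to the end stop.

```bash
python3 -m jog '[[-1,0,0.004,0,0],[-1,0,0.008,0,0],[-1,0,0.012,0,0],[-1,0,0.014,0,0],[-1,0,0.014,0,0]]'; python3 -m jog '[[-1,0,0.002,0,0],[-1,0,0.004,0,0],[-1,0,0.004,0,0]]'
```

```text
time_s: 9.05
position: [0.5676, 0.0825, 0.0971]
tool_rot: [[-0.005, 0.958, 0.285], [-0.001, 0.285, -0.959], [-1.0, -0.005, -0.0]]
ft_force: [-8.6, -5.0, 4.4]
grip_width: -0.0004
time_s: 9.35
position: [0.5681, 0.0828, 0.097]
tool_rot: [[-0.013, 0.958, 0.285], [-0.003, 0.285, -0.958], [-1.0, -0.014, -0.001]]
ft_force: [-25.0, -11.6, 15.1]
grip_width: 0.0
```

The arm is stalled with rising force (25 N), so the lever is on its end stop. I back off, then go up and look.

```bash
python3 -m jog '[[-1,0,-0.01,0,0],[-1,0,-0.03,0,0],[-1,0,-0.055,0,0],[-1,0,-0.08,0,0],[-1,-0.03,-0.09,0,0],[-1,-0.06,-0.1,0,0],[-1,-0.1,-0.11,0,0],[-1,-0.14,-0.12,0,0],[-1,-0.14,-0.12,0,0],[-1,-0.14,-0.12,0,0]]'
python3 - <<'E'
from h import *
m=env.camera_model('wrist');im=env.get_image('wrist')
cv2.imwrite('pics/w6.png',im[:,:,::-1]);cv2.imwrite('pics/s6.png',env.get_image('side')[:,:,::-1]);cv2.imwrite('pics/t6.png',env.get_image('top')[:,:,::-1])
h=cv2.cvtColor(im,cv2.COLOR_RGB2HSV);mk=((h[:,:,0]>15)&(h[:,:,0]<35)&(h[:,:,1]>170)&(h[:,:,2]>70)).astype(np.uint8)
for i,s,c in blobs(mk,60)[0]:
    p=onz(m,*c,.098); print(s,c,p,'along base x',(p[:2]-[.555,.081])@[.9588,.284])
E
```

```text
time_s: 10.35
position: [0.4582, 0.0498, 0.2379]
tool_rot: [[0.002, 0.959, 0.285], [-0.0, 0.285, -0.959], [-1.0, 0.002, 0.001]]
ft_force: [-0.1, -0.3, -1.3]
grip_width: 0.0002
[236, 0, 33, 25, 685] [252.2, 10.5] [0.58708944 0.08864039 0.098     ] along base x 0.03293722475690658
[14, 25, 37, 141, 2255] [32.6, 93.7] [0.47650249 0.24504624 0.098     ] along base x -0.02867428007825789
```

View pics/w6.png

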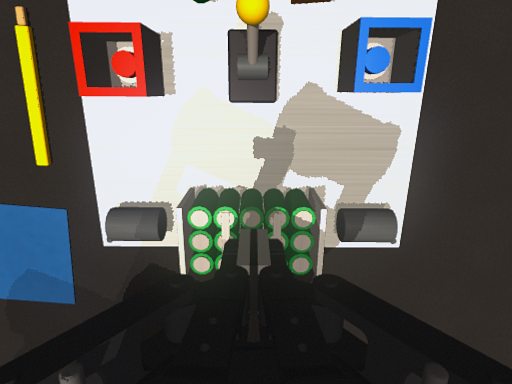

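View pics/s6.png

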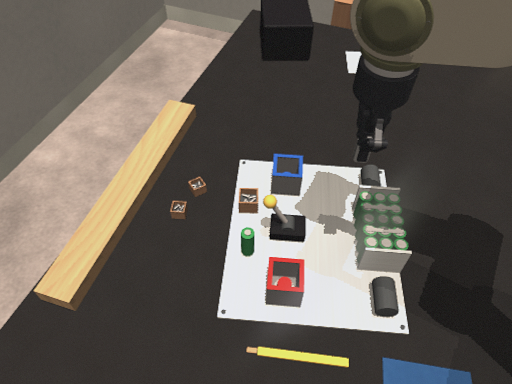

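View pics/t6.png

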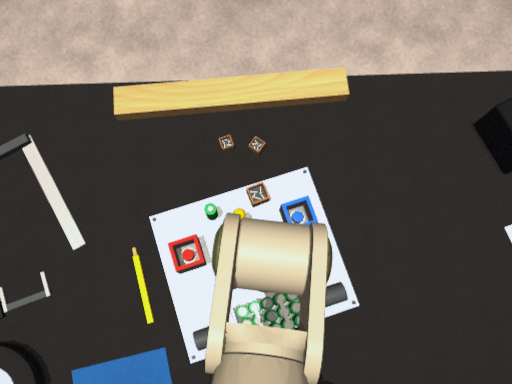

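The lever leans away. The ball is at (252,8) in the wrist view, cut by the image edge, at (270,201) in the side view and at about (239,213) in the top view. I triangulate to check the angle and compare the loose things with the start.

```bash
python3 - <<'E'
from h import *
T=env.camera_model('top');S=env.camera_model('side');r={}
for n in 'ts':
    im=cv2.imread(f'pics/{n}6.png')[:,:,::-1].copy()
    h=cv2.cvtColor(im,cv2.COLOR_RGB2HSV);mk=((h[:,:,0]>15)&(h[:,:,0]<35)&(h[:,:,1]>150)&(h[:,:,2]>80)).astype(np.uint8)
    for i,s,c in blobs(mk,30)[0]:
        if 195<s[1]<225 or s[1]>240: print(n,s,c)
        if 195<c[1]<220 and 230<c[0]<290: r[n]=c
    for i,s,c in blobs(mask(im,'green'),60)[0][:2]: print(n,'green',s,c)
p,e=tri([T,S],[r['t'],r['s']]);print(p,e)
b0=np.array([.51987,.06836]);d=p[:2]-b0;t=(np.linalg.norm(d)); print('ball travel',t)
o,dd=ray(S,*r['s']); q=onz(S,*r['s'],.0985); print('side only',q, np.linalg.norm(q[:2]-onz(S,309.1,203.1,.0985)[:2]))
E
```

```text
t [234, 209, 11, 11, 68] [239.8, 212.9]
t [132, 254, 22, 70, 529] [142.7, 288.8]
t green [205, 204, 12, 16, 102] [210.8, 211.5]
t green [285, 301, 14, 28, 97] [292.9, 314.1]
s [257, 354, 92, 14, 107] [303.6, 360.7]
s green [241, 228, 13, 27, 257] [247.2, 242.2]
[0.59165774 0.08596373 0.08863048] [np.float64(0.0008579688176407635), np.float64(0.0008579688176407212)]
ball travel 0.07391462017552054
side only [0.58857775 0.0934276  0.0985    ] 0.07290160010244826
```

The ball travelled 73–74 mm, against about 74–77 mm for the full throw and about 68 mm at the 0.88 limit. The stall force fits this too. The cell and pencil pixels are unchanged, and the hand is clear.

```bash
python3 - <<'E'
from rig import env
print(env.close_job(), env.observe()['time_s'])
E
```

```text
the job is handed in; nothing more can be done
the job is handed in; nothing more can be done
```

The reset button was pressed and released, and the main switch lever is all the way over, away from the arm. I handed the job in at about 10.5 s; no verdict is given.

- **Red button:** I pressed it with the shut fingertips until it hit its end stop at 17–18 N (fingertip at 26 mm above the bench) and held it there for at least 1.3 s. The wrist view afterwards shows it back up.
- **Main switch:** I pushed the ball until the lever stalled on its end stop at about 25 N, then backed off and raised the hand clear. The ball travelled 73–74 mm; the 0.88 rad limit would be about 68 mm.
- **Loose things:** the cell and pencil sit at exactly the same pixels as at the start. The carton I compared only by eye, and it looks unmoved. I did not go near the blue button.
- **Checks that disagreed:** the camera views differed by 3–4 mm on the red well's position, so I used their mean. The last ball position worked out from two views came out about 10 mm too low, probably because the arm hid part of the ball from above. For the final lever angle I relied on the travel, the side view and the stall force.

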